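# Seat the matching insert in the open bore of the heating block

### The arm

A 6-joint arm with a two-finger parallel gripper is mounted at the origin on a cart in front of the work surface, level with it; the furniture and walls round the work are solid. World frame = base frame: x ahead of the robot, y to its left, z up, the work surface at z = 0. Lengths are in mm, angles in rad, forces in N, time in s.
With the tool pointing down it reaches from about 275 to 750 mm from the base axis. Payload 10.2 kg.
Tool frame: the origin (TCP) lies at the very end of the fingers, on their centre line; the grasp point (between the pads) lies 19 mm behind it (ctrl.tcp_to_grasp is the distance from the TCP to the grasp point, in mm); z points along the fingers, x is the direction in which the jaws open and shut, and the axes are right-handed (so a half turn about z gives the same grasp; the last joint's range is limited). The gripper opens to 85 mm and grips with 20 to 120 N. Pads are 22 mm wide; open, the fingers measure 114 mm over their backs; the gripper's body (76 mm by 85 mm) begins 54 mm behind the grasp point. The pads swing forward as they close: fully open they stand 13 mm farther back than shut.
Start: joints at [-1.337, 0.313, 1.498, -0, 1.331, -0.223], TCP at [231.555, -471.183, 231.294] pointing down, gripper open.
Joint ranges: [-2.94, 2.94], [-0.97, 2.17], [0.19, 2.56], [-1.23, 4.37], [0.02, 3.11], [-2.88, 2.88]. Speed limits (rad/s): [2.39, 2.39, 3.01, 3.14, 3.14, 3.14].

### API

Orientations are given as a unit quaternion [w, x, y, z].
In Python, from rig import monitor, vision, order, ctrl gives the robot as it stands. The module is installed in compiled form; this text tells all that it offers.
- The arm moves only by the shell command python3 -m pendant 'ROWS' [FORCE]. ROWS is JSON, a list that holds one entry, the list of rows, each a list of 5 numbers: the closure, from -1 (fully open) to 1 (shut), then the shift along the world's x, y, z in m, then the turn about the world's z in degrees. In form: [[[fingers, dx, dy, dz, spin], ...]]. A call has 1 to 20 rows; each row is the pose to reach, as a shift and turn from the pose commanded when the call began; what a row does not reach only later rows make up. A row lasts 1/10 s, in which the tool goes at most 50 mm and 8.59 degrees, less where a joint would pass 70% of its speed; a pose out of reach is approached as far as the arm can. A call with a gripper value outside its range is refused whole. The fingers move at their own pace and stop on an object; FORCE is the grip in N (left out, the last holds). Time passes only in rows, so rows that repeat a pose let the fingers close. It gives the time, the measured TCP pose, the force and the opening at its end, in the units of the state.
- monitor.sense(): the state, without advancing time (a new reading comes with each control period).
- vision.capture(name): name is "scene" or "top"; returns (picture, depth): 480x640x3 uint8, red, green, blue; 480x640 float32, mm along the optical axis (not along the pixel's ray), 0 where there is no reading.
- vision.camera_info(name): a dict with "fov_y" (degrees; the focal length in pixels is half the picture's height over the tangent of half this angle, whatever the lens; pixels are square), "cx", "cy" (the principal point, pixels), "distortion" ([k1, k2, p1, p2, k3] as OpenCV has them; the pictures are not rectified), "R" (3x3) and "t" (3): a world point X has camera coordinates R X + t. Camera axes: x right, y down, z forward; pixel columns grow to the right and rows downward; lengths in mm; the calibration is good to about 2 mm. A picture is of the moment at which its call begins. camera_info takes no time and is no camera call.
- order.finish_job(): hands the job in, once; it reports no verdict.
The state is a dict: "time_s": time; "joints": joint angles; "dq": joint speeds; "tau": joint torques, N m; "eef_pos": TCP position; "ee_rot": TCP orientation; "force": force on the tool from outside, world axes, zero at the start; "wrist_torque": the same for the moment, N m; "grip_width": opening from 0.0 (shut) to 1.0 (fully open).
Only numpy, scipy, OpenCV 4.12 (cv2) and the standard library are available. Lean on these libraries where they do the work, as an engineer would, in place of code of your own. Each camera call takes 0.05 s, during which the arm holds its last target.

### The job

Two metal heating blocks stand on the hotplate stirrer; one already holds its round insert, the other's bore is open. Of the three loose metal inserts on the bench, take the middle-sized one, which matches the seated insert, and slide it down, upright, into the open bore until it rests fully home on the bottom, then let go and draw back. Do not drop it in from above the block, and leave the wide and the slim insert standing where they are.

Things in the scene. Friction and masses are not known exactly. Their poses are not given: they have to be found in the camera images.
- insert_center (a point): Centre (half-way up, on the axis) of the insert to fit: a solid aluminium cylinder 37 mm in diameter, 85 mm tall, about 0.2 kg, upright on the bench; 6 mm 45-degree chamfer round its foot, three dark grip grooves near the top, small dark probe hole in its top face. z is its axis, up. Its lower 35 mm go into the bore, so grip it in its top 40 mm.
- bore_mouth (a point): Centre of the open bore, level with its block's top, 128 mm over the bench. Aluminium block 68 x 68 x 45 mm, fixed on the hotplate; an equal block 72 mm to its left or right (along y) holds a same-sized insert that stands 50 mm out. Bore 40 mm wide, 35 mm deep, flat bottom, mouth widened by a 6 mm 45-degree chamfer. z up along the bore; x, y along the block's sides.
- wide_insert_center (a point): Centre (half-way up) of the wide loose insert, 52 mm in diameter, 85 mm tall, too wide for the bore; it stays where it is.
- slim_insert_center (a point): Centre (half-way up) of the slim loose insert, 24 mm in diameter, 85 mm tall, too loose in the bore; it stays where it is.
There are look-alikes about, which are no part of the job. What is shaped like the part that bears insert_center but orange or pink is not meant.

How it is judged:
By the outcome, as a careful person would: the job done as asked, in the order asked, and still so for the second after the job is handed in, with the robot touching nothing.
It also fails if it takes over 53 s, if anything falls off the work surface, if the arm or the gripper's body presses on something with over 40 N, if the wrist force passes 120 N, or if a joint passes its speed limit or range.

## Working session

There is one attempt and no reset: what is moved stays moved. The work goes in short steps, Python scripts to look and compute and a shell command to move; the robot and the scene stay as the last step left them, time stands still between calls to the robot, and variables do not carry over. Pictures are saved under pics/ and viewed, and the job is handed in when it is done.

```bash
mkdir -p pics
python3 - <<'E'
from rig import monitor, vision
import cv2, numpy as np
print(monitor.sense())
for n in ("scene","top"):
    p,d=vision.capture(n); np.savez(f"{n}0.npz",p=p,d=d)
    cv2.imwrite(f"pics/{n}0.png",p[:,:,::-1])
    print(n,vision.camera_info(n))
E
```

```text
{'time_s': 0.0, 'joints': array([-1.33740557e+00,  3.13443210e-01,  1.49846546e+00, -2.63413407e-05,
        1.33096922e+00, -2.23398481e-01]), 'dq': array([ 1.39373158e-03, -2.01005488e-03,  4.12229373e-05, -1.58234876e-03,
        6.70332819e-04, -3.50971532e-04]), 'tau': array([ 1.16278465e-03, -4.12264359e+01, -2.59747678e+01, -1.13654767e-04,
        4.01874713e-03,  1.33593650e-05]), 'eef_pos': array([ 231.48284761, -470.92035866,  230.72786269]), 'ee_rot': array([-4.43033758e-04,  8.48844465e-01, -5.28642281e-01, -4.65664200e-04]), 'force': array([-0.09507911, -0.66254228,  0.19309505]), 'wrist_torque': array([-0.04105327,  0.05828843,  0.01146682]), 'grip_width': 1.0015910276133777}
scene {'fov_y': 53.437783575293146, 'cx': 317.5903296947193, 'cy': 241.8089439981016, 'distortion': array([-0.06638439,  0.        ,  0.        ,  0.        ,  0.        ]), 'R': array([[ 4.14313096e-01, -9.10134196e-01, -6.35011627e-04],
       [-4.17696320e-01, -1.89524561e-01, -8.88600149e-01],
       [ 8.08625033e-01,  3.68423921e-01, -4.58682212e-01]]), 't': array([-279.5246799 ,  256.09539165,  565.95807274])}
top {'fov_y': 52.89377664750282, 'cx': 317.5681666526435, 'cy': 240.77346859941616, 'distortion': array([-0.02893805,  0.        ,  0.        ,  0.        ,  0.        ]), 'R': array([[ 0.0206492 , -0.99928906,  0.03154354],
       [-0.99731225, -0.02280625, -0.06962872],
       [ 0.0702986 , -0.03002098, -0.99707414]]), 't': array([-115.99202676,  474.58595127,  945.35519482])}
```

View pics/scene0.png

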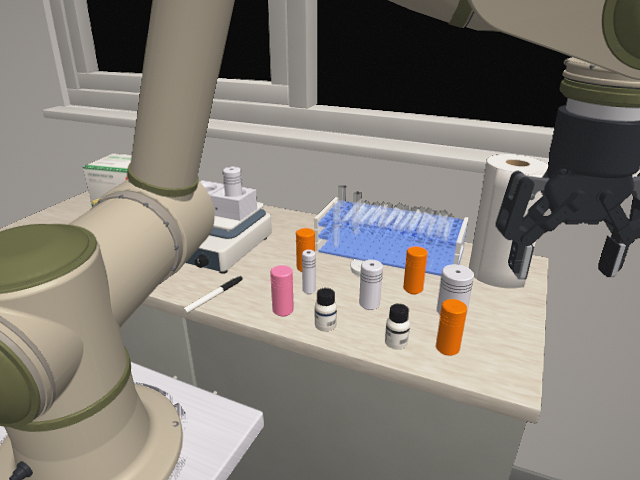

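View pics/top0.png

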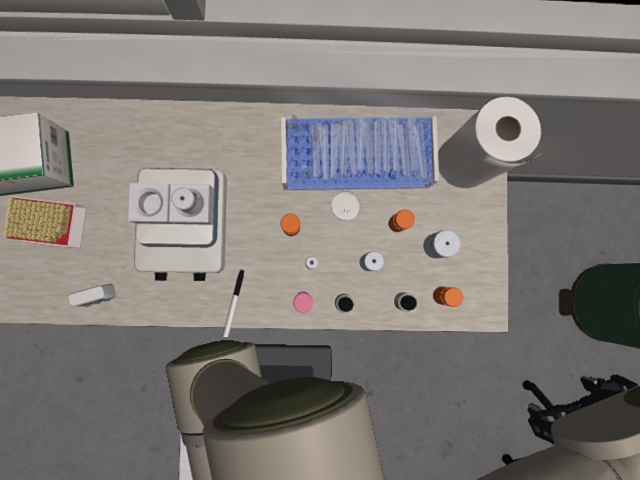

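The scene view shows three grey metal inserts: slim at (308,271), middle at (371,284) and wide at (456,290). In the top view they are at (311,263), (373,261) and (446,243). The orange and pink cylinders are look-alikes. The blocks are on the hotplate at top-view (150,203), with an open bore, and (187,201), with the seated insert. The middle one at (373,261) fits the 37 mm description, which I'll check by measuring and with a crop.

```bash
cat > h.py <<'E'
import numpy as np, cv2
from rig import vision
def K(n):
    c=vision.camera_info(n); f=240/np.tan(np.radians(c['fov_y']/2))
    return np.array([[f,0,c['cx']],[0,f,c['cy']],[0,0,1]]),np.array(c['distortion']),np.array(c['R']),np.array(c['t'])
def cloud(n,d):
    k,D,R,t=K(n); v,u=np.mgrid[0:480,0:640]
    q=cv2.undistortPoints(np.stack([u,v],-1).reshape(-1,1,2).astype(float),k,D).reshape(480,640,2)
    P=np.dstack([q*d[...,None],d]); return (P-t)@R
def onplane(n,uv,z):
    k,D,R,t=K(n); q=cv2.undistortPoints(np.array(uv,float).reshape(-1,1,2),k,D).reshape(-1,2)
    r=np.c_[q,np.ones(len(q))]@R; c=-R.T@t
    return c+r*((z-c[2])/r[:,2])[:,None]
def proj(n,X):
    k,D,R,t=K(n); return cv2.projectPoints(np.array(X,float).reshape(-1,1,3),cv2.Rodrigues(R)[0],t,k,D)[0].reshape(-1,2)
E
python3 - <<'E'
from h import *
a=np.load('top0.npz');p,d=a['p'],a['d'];C=cloud('top',d)
for nm,(u,v) in dict(slim=(311,263),mid=(373,261),wide=(446,243),seat=(187,201)).items():
    w=C[v-25:v+25,u-25:u+25].reshape(-1,3)
    zt=np.median(C[v-3:v+4,u-3:u+4,2]); m=abs(w[:,2]-zt)<6
    q=w[m]; c=onplane('top',[(u,v)],zt)[0]; q=q[np.hypot(*(q[:,:2]-c[:2]).T)<40]
    (x,y),r=cv2.minEnclosingCircle(q[:,:2].astype(np.float32))
    print(nm,'ztop',zt.round(1),'mean',q.mean(0).round(1),'n',len(q),'mec',x,y,r, 'areaD',2*np.sqrt(len(q)*(d[v,u]/K('top')[0][0,0])**2/np.pi))
v0,u0=203,150
print(C[v0-22:v0+23:3,u0-22:u0+70:4,2].round(0).astype(int))
cr=np.hstack([cv2.resize(p[160:250,110:230],None,fx=3.3,fy=3.3,interpolation=2),cv2.resize(p[220:310,290:410],None,fx=3.3,fy=3.3,interpolation=2)])
cv2.imwrite('pics/crop1.png',cr[:,:,::-1])
s=np.load('scene0.npz')['p']
cv2.imwrite('pics/crop2.png',cv2.resize(s[150:370,180:500],None,fx=2.4,fy=2.4,interpolation=2)[:,:,::-1])
E
```

```text
slim ztop 86.1 mean [432.9 -92.8  85.9] n 126 mec 432.9854431152344 -92.78863525390625 11.726417541503906 areaD 23.49491500990718
mid ztop 85.8 mean [ 438.1 -208.2   85.8] n 302 mec 438.10711669921875 -208.4276123046875 18.244281768798828 areaD 36.41734893912909
wide ztop 86.4 mean [ 474.1 -345.6   85.8] n 594 mec 473.9501953125 -346.1094055175781 26.49321937561035 areaD 51.46393953262765
seat ztop 179.0 mean [532.3 126.4 178.9] n 390 mec 532.8923950195312 126.86058044433594 18.91631317138672 areaD 36.98189210636789
[[ -2  -2   2  85  81  85  85  86  80  81  83  83  85  85  84  85  85  85
   88  83  83  82  70]
 [  1 128 129 129 129 129 128 129 130 130 130 130 126 127 129 131 129 129
  129 131 130  82  67]
 [  0 130 127 128 131 127 129 130 130 130 131 129 129 178 130 130 130 129
  128 130 130  92  67]
 [  2 130 130 131 124 124 124 130 131 128 129 129 178 177 179 180 126 128
  128 129 130  92  66]
 [ -1 128 127 125 118 108 101 105 128 128 127 179 176 179 179 177 171 125
  130 127 128  94  66]
 [  0 126 127 121 108  94  94  93 124 128 128 178 181 181 177 181 180 141
  124 127 127  95  
[... 177 characters left out ...]
119 127 128  93  66]
 [  0 129 126 115  94  95  91  95  98 130 126 129 179 178 177 181 168 143
  117 131 126  90  66]
 [  2 130 126 122  93  95  97  95 127 127 123 128 130 180 176 170 154 136
  125 129 126  89  67]
 [  2 127 129 127 111  94  95 124 129 129 127 127 130 123 142 146 132 118
  128 130 125  88  67]
 [  0 131 127 128 126 126 124 128 129 128 124 130 132 130 126 123 126 126
  129 127 131  86  66]
 [129 127 129 128 131 130 130 130 130 128 117 129 129 130 131 127 129 129
  127 127 123  88  68]
 [130 130 131 128 128 131 128 127 131 132 119 128 129 128 128 130 127 130
  130 128 121  86  65]
 [  3  -2  59  85  86  86  89  88  89  90  90  90  94  95  93  96  98  98
  101 100 101  87  65]]
```

View pics/crop1.png

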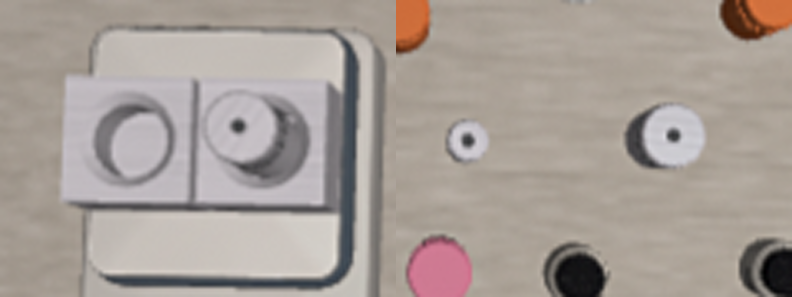

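View pics/crop2.png

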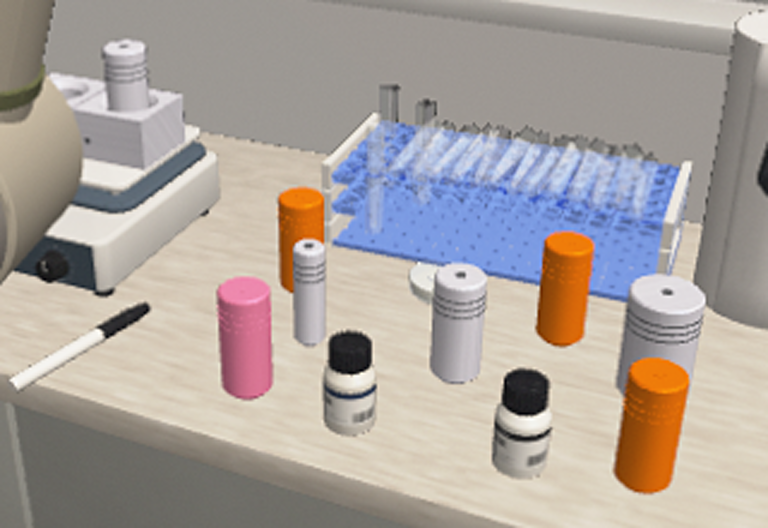

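The crops confirm it. The insert at (373,261) measures about 36.4 mm across, against 37 mm for the seated one, 23.5 for the slim and 51.5 for the wide. The left block's bore is open. Next I fit the bore and the block's yaw.

Run:
```python
from h import *
from scipy.optimize import minimize
a=np.load('top0.npz');p,d=a['p'],a['d'];C=cloud('top',d)
w=C[170:235,118:222].reshape(-1,3)
top=w[abs(w[:,2]-128.5)<5][:,:2]
r=cv2.minAreaRect(top.astype(np.float32));print(r, len(top))
# outline fit via mask contour
m=((abs(C[...,2]-128.5)<8)).astype(np.uint8); m[:170]=0;m[235:]=0;m[:,:118]=0;m[:,222:]=0
m2=cv2.morphologyEx(m,cv2.MORPH_CLOSE,np.ones((25,25)))
c=max(cv2.findContours(m2,0,1)[0],key=cv2.contourArea)
cc=onplane('top',c.reshape(-1,2),128)
print(cv2.minAreaRect(cc[:,:2].astype(np.float32)))
# bore: heightfield model fit
sel=w[(w[:,2]>85)&(w[:,2]<140)]
sel=sel[(sel[:,1]>165)&(sel[:,1]<230)&(sel[:,0]>500)&(sel[:,0]<565)]
lo=sel[(sel[:,2]<98)]; print('bottom mean',lo.mean(0),len(lo), cv2.minEnclosingCircle(lo[:,:2].astype(np.float32)))
def f(x):
    rr=np.hypot(sel[:,0]-x[0],sel[:,1]-x[1])
    z=np.where(rr>26,128.5,np.where(rr>20,128.5-(26-rr),93.5))
    wall=abs(rr-20)<3
    e=np.where(wall,0,np.clip(abs(z-sel[:,2]),0,8)); return e.sum()
best=min(((f((x,y)),x,y) for x in np.arange(520,548,.5) for y in np.arange(185,212,.5)));print(best)
u=onplane('top',[(150,203)],128);print(u)
def f2(x,pts,dd):return 0
# chamfer points: radius = 26-(128.5-z)
ch=sel[(sel[:,2]<126)&(sel[:,2]>122)]
from scipy.optimize import least_squares
s=least_squares(lambda x:np.hypot(ch[:,0]-x[0],ch[:,1]-x[1])-(26-(128.9-ch[:,2])),[532,198],loss='soft_l1');print(s.x,len(ch))
```

```text
((532.3632202148438, 162.57791137695312), (68.71275329589844, 141.07101440429688), 0.8277353048324585) 2008
((532.1107177734375, 162.06044006347656), (69.32547760009766, 141.58200073242188), 0.3629644811153412)
bottom mean [534.53736362 202.97985336  94.17280555] 277 ((534.100830078125, 201.854736328125), 18.806245803833008)
(np.float64(1308.7591820704738), np.float64(532.5), np.float64(199.0))
[[529.36783454 195.09864427 128.        ]]
[532.62820427 198.00402915] 139
```

```bash
python3 -m pendant '[[[-1,0.05,0.063,0,16],[-1,0.1,0.126,0,32],[-1,0.15,0.19,0,48],[-1,0.2065,0.2629,0,63.8],[-1,0.2065,0.2629,0,63.8],[-1,0.2065,0.2629,0,63.8],[-1,0.2065,0.2629,0,63.8],[-1,0.2065,0.2629,0,63.8],[-1,0.2065,0.2629,0,63.8],[-1,0.2065,0.2629,0,63.8],[-1,0.2065,0.2629,0,63.8],[-1,0.2065,0.2629,0,63.8]]]' 40
python3 - <<'E'
from h import *
from rig import monitor
print(monitor.sense())
for n in ("scene","top"):
    p,d=vision.capture(n);np.savez(n+'1.npz',p=p,d=d);cv2.imwrite(f'pics/{n}1.png',p[:,:,::-1])
E
```

```text
time_s: 1.3
eef_pos: [437.7, -208.8, 231.3]
ee_rot: [-0.0, 1.0, -0.001, -0.0]
force: [0.7, 0.7, -0.1]
grip_width: 1.0
{'time_s': 1.3, 'joints': array([-6.87222948e-01,  2.24673309e-01,  1.61341567e+00, -4.91066569e-06,
        1.30360977e+00, -6.84725352e-01]), 'dq': array([ 0.00397331,  0.00074566, -0.00193929,  0.00103438,  0.00141192,
       -0.00365734]), 'tau': array([ 9.00988234e-02, -3.67320120e+01, -2.57109368e+01,  1.89118960e-03,
        1.32437170e-03,  1.28630266e-02]), 'eef_pos': array([ 437.74224689, -208.79632411,  231.26583527]), 'ee_rot': array([-3.17682918e-05,  9.99999220e-01, -1.24814923e-03, -4.25472100e-05]), 'force': array([ 0.73887432,  0.66362674, -0.06917621]), 'wrist_torque': array([ 0.02026824,  0.03016152, -0.017475  ]), 'grip_width': 0.9995120287846002}
```

View pics/scene1.png

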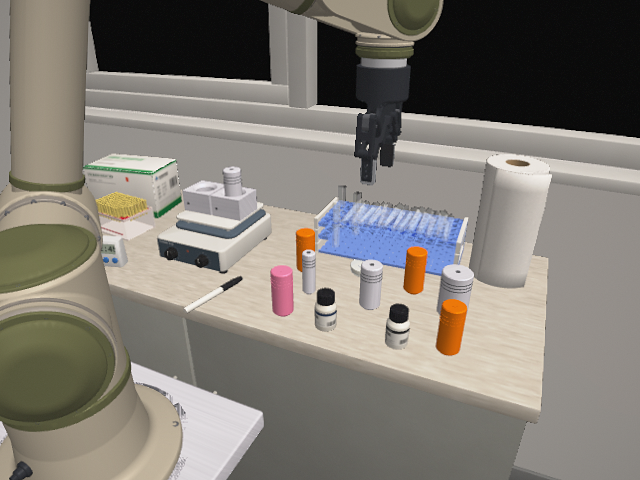

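The gripper now hangs above the middle insert at (371,284), and the bore at (204,188) is clear in the scene view. I'll cross-check the insert and bore positions with this camera.

Run:
```python
from h import *
from scipy.optimize import least_squares
a=np.load('scene1.npz');p,d=a['p'],a['d'];C=cloud('scene',d)
def cyl(c0,zr,rad):
    w=C.reshape(-1,3); m=(np.hypot(w[:,0]-c0[0],w[:,1]-c0[1])<30)&(w[:,2]>zr[0])&(w[:,2]<zr[1])
    q=w[m]; s=least_squares(lambda x:np.hypot(q[:,0]-x[0],q[:,1]-x[1])-rad,c0,loss='soft_l1'); return s.x.round(1),len(q),abs(s.fun).mean().round(2)
print('mid',cyl((438,-208),(10,80),18.5)); print('seat',cyl((532,126.5),(140,173),18.5))
w=C.reshape(-1,3)
q=w[(np.hypot(w[:,0]-438,w[:,1]+208)<25)&(w[:,2]>83)];print('midtop',q.mean(0),len(q))
im=p.copy()
th=np.linspace(0,2*np.pi,90)
def circ(c,z,r,col):
    for u in proj('scene',np.c_[c[0]+r*np.cos(th),c[1]+r*np.sin(th),np.full(90,z)]): cv2.circle(big,tuple(int(round(x)) for x in ((u+.5)*5-(np.array(o)*5))),1,col,-1)
for k,(o,lst) in enumerate([((140,140),[((532.4,198.3),128,26),((532.4,198.3),122,20),((532.4,126.5),178,18.5)]),((310,230),[((438.1,-208.3),85,18.5),((438.1,-208.3),6,18.5)])]):
    big=cv2.resize(p[o[1]:o[1]+100,o[0]:o[0]+130],None,fx=5,fy=5,interpolation=cv2.INTER_CUBIC)
    for l in lst: circ(*l,(255,0,0))
    cv2.imwrite(f'pics/ov{k}.png',big[:,:,::-1])
```

```text
mid (array([ 437.9, -208. ]), 741, np.float64(0.78))
seat (array([532. , 128.1]), 282, np.float64(1.04))
midtop [ 435.17559458 -213.70209956  243.73519035] 469
```

View pics/ov0.png

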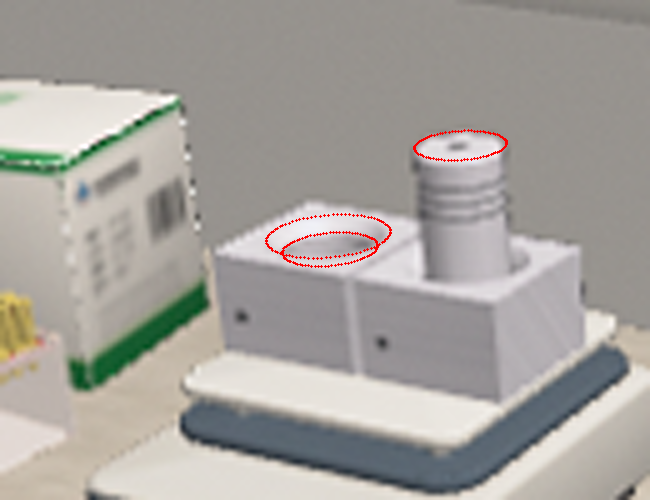

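View pics/ov1.png

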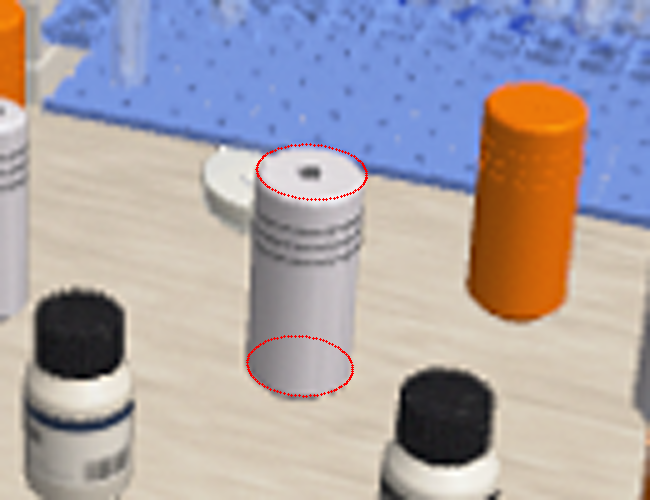

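The two cameras agree to about 1 mm, so I descend and grip about 20 mm below the insert's top.

```bash
python3 -m pendant '[[[-1,0.0003,0.0005,-0.04,0],[-1,0.0003,0.0005,-0.08,0],[-1,0.0003,0.0005,-0.12,0],[-1,0.0003,0.0005,-0.15,0],[-1,0.0003,0.0005,-0.17,0],[-1,0.0003,0.0005,-0.185,0],[-1,0.0003,0.0005,-0.185,0],[-1,0.0003,0.0005,-0.185,0]]]' 40
python3 -m pendant '[[[0.2,0,0,0,0],[0.4,0,0,0,0],[0.7,0,0,0,0],[1,0,0,0,0],[1,0,0,0,0],[1,0,0,0,0],[1,0,0,0,0],[1,0,0,0,0],[1,0,0,0,0],[1,0,0,0,0]]]' 50
```

```text
time_s: 2.2
eef_pos: [438.5, -208.1, 46.7]
ee_rot: [0.0, 1.0, -0.0, 0.0]
force: [-0.4, 0.1, 0.8]
grip_width: 1.003
time_s: 3.2
eef_pos: [438.5, -208.0, 46.9]
ee_rot: [0.0, 1.0, -0.0, 0.0]
force: [-0.9, 0.1, 7.0]
grip_width: 0.418
```

```bash
python3 -m pendant '[[[1,0,0,0.01,0],[1,0,0,0.02,0],[1,0,0,0.04,0],[1,0,0,0.07,0],[1,0,0,0.1,0],[1,0,0,0.13,0],[1,0,0,0.16,0],[1,0,0,0.19,0],[1,0,0,0.21,0],[1,0,0,0.21,0],[1,0,0,0.21,0],[1,0,0,0.21,0]]]' 60
python3 - <<'E'
from h import *
for n in ("scene","top"):
    p,d=vision.capture(n);np.savez(n+'2.npz',p=p,d=d)
    cv2.imwrite(f'pics/{n}2.png',p[:,:,::-1])
E
```

```text
time_s: 4.4
eef_pos: [437.9, -207.4, 255.0]
ee_rot: [-0.001, 1.0, -0.0, -0.001]
force: [0.4, -0.3, -1.9]
grip_width: 0.417
```

View pics/scene2.png

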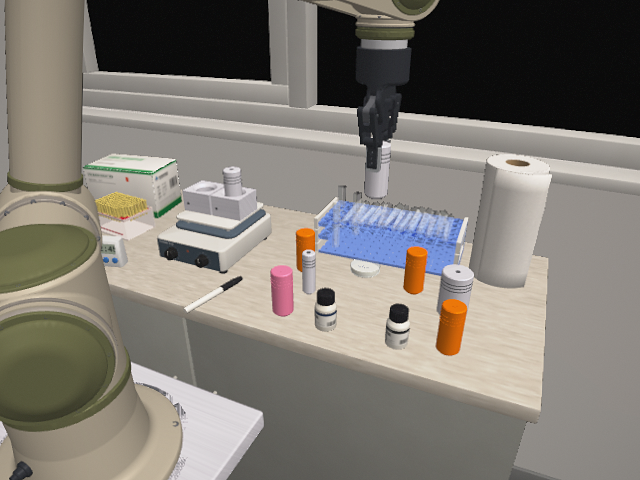

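The insert is held upright between the fingers at scene (376,175), and the bench under it is clear. I move it over the bore at height.

```bash
python3 -m pendant '[[[1,0.007,0.03,0,0],[1,0.014,0.06,0,0],[1,0.021,0.09,0,0],[1,0.028,0.12,0,0],[1,0.035,0.15,0,0],[1,0.042,0.18,0,0],[1,0.049,0.21,0,0],[1,0.055,0.24,0,0],[1,0.062,0.27,0,0],[1,0.069,0.3,0,0],[1,0.076,0.33,0,0],[1,0.083,0.36,0,0],[1,0.09,0.385,0,0],[1,0.094,0.4,0,0],[1,0.094,0.4065,0,0],[1,0.094,0.4065,0,0],[1,0.094,0.4065,0,0],[1,0.094,0.4065,0,0]]]' 60
python3 - <<'E'
from h import *
from scipy.optimize import least_squares
from rig import monitor
print(monitor.sense())
for n in ("scene","top"):
    p,d=vision.capture(n);np.savez(n+'3.npz',p=p,d=d)
    cv2.imwrite(f'pics/{n}3.png',p[:,:,::-1])
    if n=='scene':
        cv2.imwrite(f'pics/c3.png',cv2.resize(p[80:260,130:330],None,fx=3,fy=3,interpolation=2)[:,:,::-1])
        w=cloud(n,d).reshape(-1,3)
        for zr in((212,228),(228,245)):
            q=w[(np.hypot(w[:,0]-532,w[:,1]-198)<30)&(w[:,2]>zr[0])&(w[:,2]<zr[1])]
            s=least_squares(lambda x:np.hypot(q[:,0]-x[0],q[:,1]-x[1])-18.5,(532,198),loss='soft_l1');print(zr,s.x,len(q),abs(s.fun).mean())
E
```

```text
time_s: 6.3
eef_pos: [532.4, 197.8, 256.4]
ee_rot: [0.0, 1.0, -0.001, 0.0]
force: [-0.3, -0.2, -1.9]
grip_width: 0.414
{'time_s': 6.3, 'joints': array([ 1.49567741e-01,  3.92681811e-01,  1.32069821e+00, -2.01620848e-04,
        1.42820073e+00,  1.51228321e-01]), 'dq': array([ 0.00044394,  0.00135433, -0.00195773,  0.00101019,  0.00040086,
        0.00226748]), 'tau': array([ 2.39438675e-01, -4.68885291e+01, -2.76657718e+01,  4.83732030e-03,
        6.58154950e-04, -4.85085009e-03]), 'eef_pos': array([532.35165432, 197.78328354, 256.40422684]), 'ee_rot': array([ 9.77689999e-05,  9.99999662e-01, -8.15963979e-04,  2.08366711e-05]), 'force': array([-0.25234374, -0.23547167, -1.88234387]), 'wrist_torque': array([-0.03802865,  0.005708  , -0.05339606]), 'grip_width': 0.41361904188213455}
(212, 228) [532.40922728 197.82643255] 136 1.3101055119593916
(228, 245) [532.32632317 197.55390471] 152 1.0039310259176852
```

View pics/c3.png

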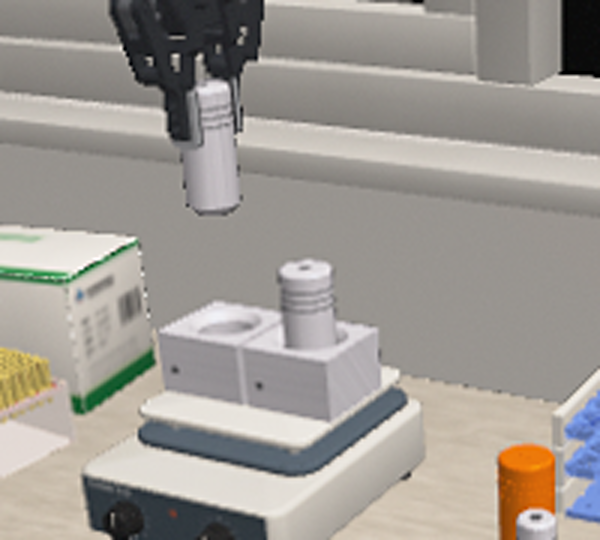

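View pics/top3.png

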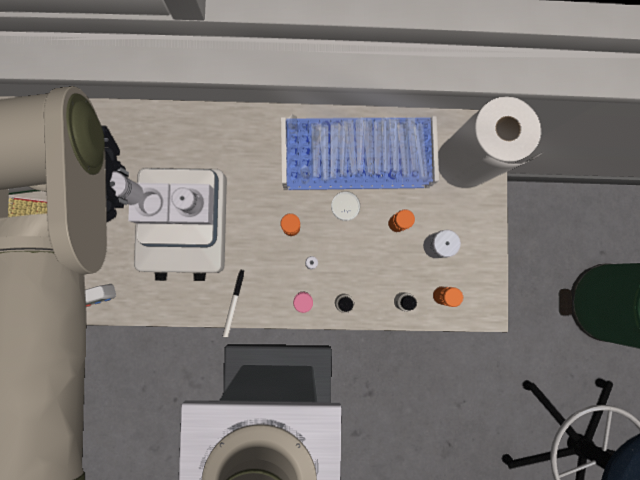

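The insert hangs upright at crop (212,150), directly above the open bore at (228,322). The cameras put the bore at y≈198.5, so I shift +0.8 mm and descend to just above the mouth.

```bash
python3 -m pendant '[[[1,0,0.0008,-0.015,0],[1,0,0.0008,-0.035,0],[1,0,0.0008,-0.05,0],[1,0,0.0008,-0.063,0],[1,0,0.0008,-0.072,0],[1,0,0.0008,-0.076,0],[1,0,0.0008,-0.076,0],[1,0,0.0008,-0.076,0],[1,0,0.0008,-0.076,0]]]' 60
python3 - <<'E'
from h import *
p,d=vision.capture('scene')
cv2.imwrite(f'pics/c4.png',cv2.resize(p[130:240,160:290],None,fx=5,fy=5,interpolation=2)[:,:,::-1])
p,d=vision.capture('top')
cv2.imwrite(f'pics/t4.png',cv2.resize(p[150:250,90:230],None,fx=5,fy=5,interpolation=2)[:,:,::-1])
E
```

```text
time_s: 7.3
eef_pos: [532.6, 199.6, 180.9]
ee_rot: [-0.0, 1.0, -0.0, 0.001]
force: [-0.4, -0.8, -1.1]
grip_width: 0.414
```

View pics/c4.png

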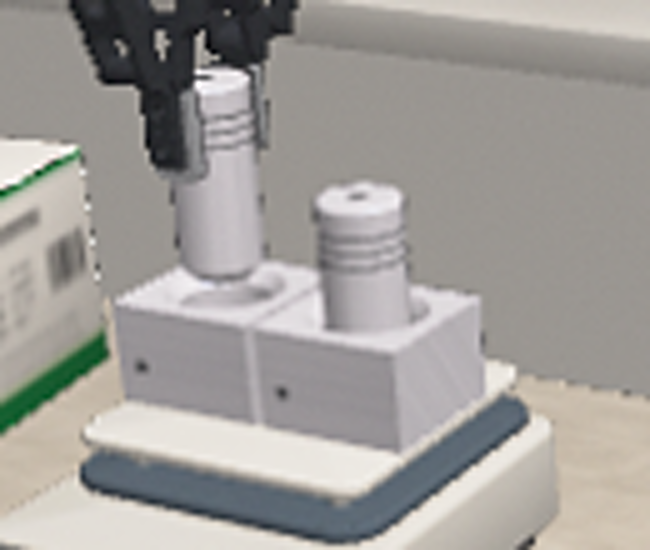

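View pics/t4.png

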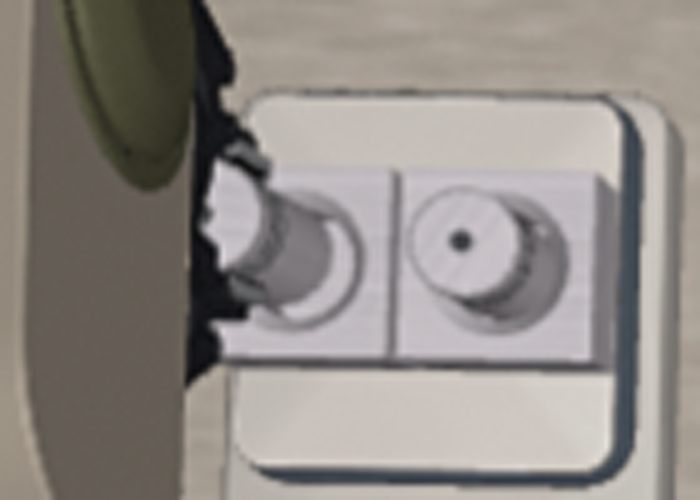

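The foot is about 6 mm above the mouth at crop (218,275) and overlaps the bore centrally. I lower it in with slow rows.

```bash
python3 -m pendant '[[[1,0,0,-0.004,0],[1,0,0,-0.008,0],[1,0,0,-0.011,0],[1,0,0,-0.014,0],[1,0,0,-0.017,0],[1,0,0,-0.017,0],[1,0,0,-0.017,0]]]' 60
```

```text
time_s: 8.1
eef_pos: [532.4, 199.5, 163.3]
ee_rot: [-0.0, 1.0, -0.0, 0.0]
force: [-0.2, -0.5, -3.1]
grip_width: 0.415
```

```bash
python3 -m pendant '[[[1,0,0,-0.004,0],[1,0,0,-0.008,0],[1,0,0,-0.012,0],[1,0,0,-0.016,0],[1,0,0,-0.019,0],[1,0,0,-0.021,0],[1,0,0,-0.021,0],[1,0,0,-0.021,0]]]' 60
```

```text
time_s: 8.9
eef_pos: [532.4, 199.5, 142.4]
ee_rot: [-0.0, 1.0, -0.0, 0.0]
force: [0.9, -0.2, -2.8]
grip_width: 0.415
```

Still no contact forces. I go down in small steps until it touches the bottom.

```bash
python3 -m pendant '[[[1,0,0,-0.001,0],[1,0,0,-0.0015,0],[1,0,0,-0.002,0],[1,0,0,-0.002,0],[1,0,0,-0.002,0]]]' 60
python3 -m pendant '[[[1,0,0,-0.0005,0],[1,0,0,-0.001,0],[1,0,0,-0.001,0],[1,0,0,-0.001,0]]]' 60
```

```text
time_s: 9.4
eef_pos: [532.4, 199.5, 140.3]
ee_rot: [0.0, 1.0, -0.0, 0.0]
force: [-0.2, -1.0, -1.3]
grip_width: 0.416
time_s: 9.8
eef_pos: [532.4, 199.6, 139.9]
ee_rot: [-0.0, 1.0, -0.0, 0.0]
force: [-2.8, -0.1, 5.0]
grip_width: 0.419
```

```bash
python3 -m pendant '[[[1,0,0,-0.0003,0],[1,0,0,-0.0006,0],[1,0,0,-0.0006,0],[1,0,0,-0.0006,0]]]' 60
python3 - <<'E'
from h import *
from scipy.optimize import least_squares
p,d=vision.capture('scene')
cv2.imwrite(f'pics/c5.png',cv2.resize(p[130:240,160:290],None,fx=5,fy=5,interpolation=2)[:,:,::-1])
E
```

```text
time_s: 10.2
eef_pos: [532.5, 199.6, 139.9]
ee_rot: [-0.0, 1.0, -0.0, 0.0]
force: [-4.2, -0.6, 9.8]
grip_width: 0.418
```

View pics/c5.png

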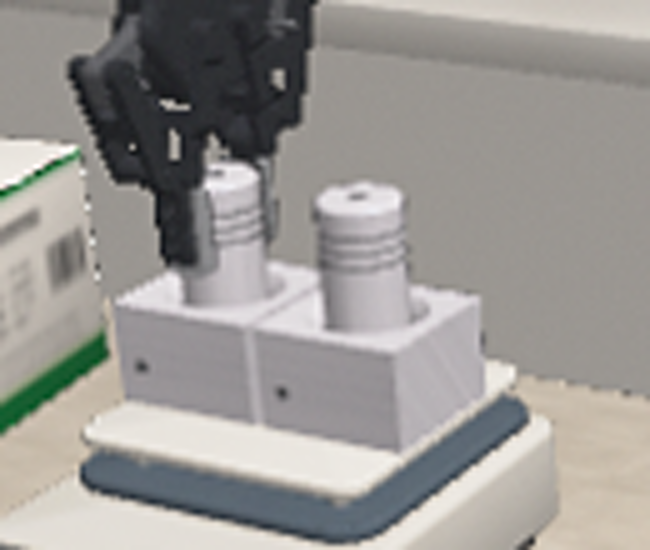

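The insert is in at crop (225,240), standing as high as its neighbour. z has stopped at 139.9 (139.6 expected for home) while the push force rose to about 10 N, so it is on the bottom. I ease off, open and draw straight up.

```bash
python3 -m pendant '[[[1,0,0,0.0006,0],[1,0,0,0.0008,0],[0.2,0,0,0.0008,0],[0,0,0,0.0008,0],[-0.3,0,0,0.0008,0],[-0.6,0,0,0.0008,0],[-1,0,0,0.0008,0],[-1,0,0,0.0008,0],[-1,0,0,0.0008,0],[-1,0,0,0.0008,0],[-1,0,0,0.0008,0]]]' 30
python3 -m pendant '[[[-1,0,0,0.01,0],[-1,0,0,0.03,0],[-1,0,0,0.06,0],[-1,0,0,0.09,0],[-1,0,0,0.12,0],[-1,0,0,0.15,0],[-1,-0.03,0,0.15,0],[-1,-0.07,0,0.15,0],[-1,-0.11,0.03,0.15,0],[-1,-0.15,0.06,0.15,0],[-1,-0.15,0.06,0.15,0],[-1,-0.15,0.06,0.15,0],[-1,-0.15,0.06,0.15,0]]]'
python3 - <<'E'
from h import *
from scipy.optimize import least_squares
p,d=vision.capture('scene')
cv2.imwrite(f'pics/s6.png',p[:,:,::-1])
cv2.imwrite(f'pics/c6.png',cv2.resize(p[130:240,160:290],None,fx=5,fy=5,interpolation=2)[:,:,::-1])
w=cloud('scene',d).reshape(-1,3)
for c in ((532,198),(532,127)):
    q=w[(np.hypot(w[:,0]-c[0],w[:,1]-c[1])<30)&(w[:,2]>140)&(w[:,2]<174)]
    s=least_squares(lambda x:np.hypot(q[:,0]-x[0],q[:,1]-x[1])-18.5,c,loss='soft_l1')
    t=w[(np.hypot(w[:,0]-s.x[0],w[:,1]-s.x[1])<14)&(w[:,2]>150)&(w[:,2]<230)]
    print(s.x,len(q),np.median(t[:,2]),len(t))
E
```

```text
time_s: 11.35
eef_pos: [532.4, 199.5, 139.5]
ee_rot: [-0.0, 1.0, -0.0, 0.0]
force: [0.4, 0.7, 0.3]
grip_width: 1.001
time_s: 12.65
eef_pos: [383.1, 259.1, 289.8]
ee_rot: [0.0, 1.0, -0.001, 0.0]
force: [0.1, 0.4, -0.0]
grip_width: 0.999
[531.92768281 198.6212292 ] 287 176.9145228408728 44
[531.78723955 128.22381806] 292 176.6299886479959 48
```

View pics/c6.png

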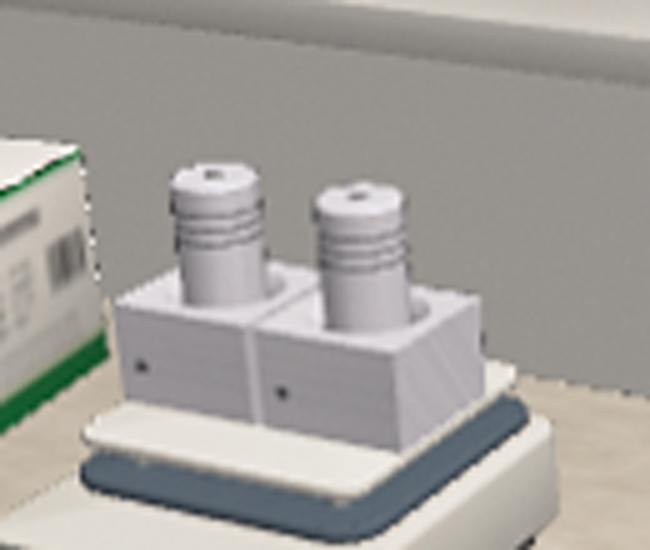

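View pics/s6.png

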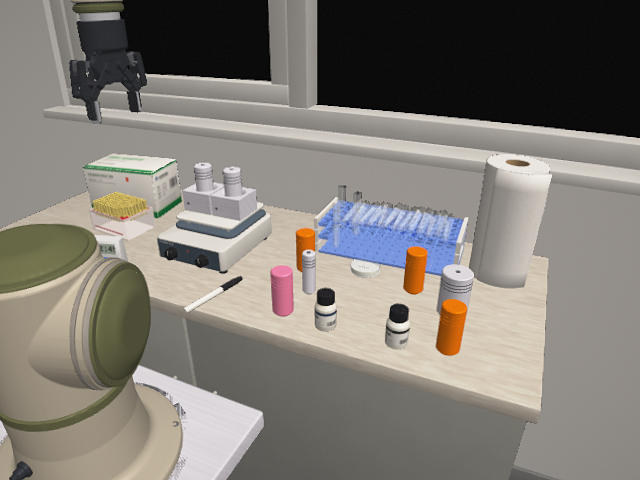

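Both inserts stand upright at equal height: the new one at crop (215,235), the old one at (360,255). The slim and wide inserts are still at (308,271) and (456,290), and the gripper is clear at (108,85).

```bash
python3 -c "
from rig import order; print(order.finish_job())"
```

```text
the job is handed in; nothing more can be done
None
```

The middle-sized insert is in the open bore, resting upright on the bottom. I released it, drew the gripper back and handed the job in at about 12.7 s of the 53 s allowed.

- **Right insert:** it measured about 36.4 mm across, against 37 mm for the seated one. The slim one measured 23.5 mm and the wide one 51.5 mm.
- **Seating:** I lowered it in while still gripped. It met no side resistance, then stopped at the expected depth as the push force rose to about 10 N.
- **After release:** the scene camera puts its top at 176.9 mm, against 176.6 mm for the seated neighbour. Both read about 1 mm below the nominal 178 mm, which is within the camera calibration.
- **Other inserts:** the slim and wide inserts still stand at their original places in the last picture.
- **Disagreement:** the two cameras differed by about 1.5 mm on the seated insert's y position. That was small enough for the chamfers and caused no trouble. No check failed.

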